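Refit the lens of the bench magnifier

ROBOT

A 7-joint arm with a two-finger parallel gripper is mounted at the origin on the work surface. World frame = base frame: x ahead of the robot, y to its left, z up, the work surface at z = 0. Lengths are in mm, angles in rad, forces in N, time in s.
With the tool pointing down it reaches from about 400 to 875 mm from the base axis. Payload 4.4 kg.
Tool frame: the origin (TCP) lies between the finger pads; the fingertips stand 8 mm ahead of it and the grasp point (between the pads) lies 11 mm behind it (manip.finger_overhang is the distance from the TCP to the fingertips, in mm); z points along the fingers, y is the line along which they close (so a half turn about z gives the same grasp; the last joint's range is limited). The gripper opens to 85 mm and grips with 20 to 120 N. Pads are 22 mm wide; open, the fingers measure 114 mm over their backs; the gripper's body (76 mm by 85 mm) begins 54 mm behind the grasp point. The pads swing forward as they close: fully open they stand 13 mm farther back than shut.
Start: joints at [1.253, 0.628, 0.038, 1.517, -0.027, 0.996, -0.02], TCP at [161.973, -629.51, 239.313] pointing down, gripper open.
Joint ranges: [-3.06, 3.06], [-0.37, 2.12], [-1.25, 1.32], [0.18, 2.47], [-1.1, 4.24], [0.23, 1.98], [-2.94, 2.94]. Speed limits (rad/s): [2.57, 2.57, 3.14, 3.14, 3.14, 3.14, 3.14].

INTERFACE

Orientations are given as a unit quaternion [w, x, y, z].
In Python, from station import manip, vision, order gives the robot as it stands.
- The arm moves only by the tool drive_tool, never from a script. Its argument "rows" is a list of rows, each a list of 3 entries, a list of its own where there are three numbers: the turn, a rotation vector about the tool's x, y, z in degrees, then the shift along the tool's x, y, z in m, then the opening, from 0 (shut) to 1 (fully open). In form: [[[wx, wy, wz], [x, y, z], fingers], ...]. A call has 1 to 10 rows; each row shifts and turns the commanded pose from where the row before left it, along the tool's axes as they then stand; what a row does not reach is not made up. A row lasts 1/12 s, in which the tool goes at most 41.7 mm and 7.16 degrees, less where a joint would pass 70% of its speed; a pose out of reach is approached as far as the arm can. A call is refused whole if a number of a shift passes 0.0417 or a number of a turn 7.16, either way. A call with a gripper value outside its range is refused whole. The fingers move at their own pace and stop on an object; the grip force is fixed at half the most. Time passes only in rows, so rows that do not move let the fingers close. It gives the time, the measured TCP pose, the force, the opening and the grip force at its end, in the units of the state.
- manip.get_obs(): the state, without advancing time (a new reading comes with each control period).
- vision.capture(name): name is "side" or "top"; returns a dict with "pixels" (480x640x3 uint8, red, green, blue), "fx", "fy", "cx", "cy" (pixels), "D" ([k1, k2, p1, p2, k3] as OpenCV has them; the pictures are not rectified), "R" (3x3) and "t" (3): a world point X has camera coordinates R X + t. Camera axes: x right, y down, z forward; pixel columns grow to the right and rows downward; lengths in mm; the calibration is good to about 2 mm. A picture is of the moment at which its call begins. There is no depth.
- order.finish_job(): hands the job in; it is judged then, once.
Trained networks look in the newest picture that a camera, given by its name, has taken for a name from the list of things; names that differ only in an ending like _2 or _b are one class to them, and where a whole thing is asked for, a point or a joint stands for the part that bears it (a point fixed in the world has none). Each returns a list of dicts, best first, with "score" (0 to 1); they miss things now and then, are a little off and sometimes report something else, mostly with a low value. They report only what shows in the picture. A call takes as long as a camera call. They do not tell look-alikes from the thing itself.
- vision.silhouettes(query, camera): "region" (480x640 bool, what is visible of it) and "extent" ([left, top, right, bottom] in pixels, round what is visible of it).
The state is a dict: "clock": time; "joints": joint angles; "qd": joint speeds; "joint_efforts": joint torques, N m; "tcp_pos": TCP position; "orientation": TCP orientation; "contact_force": force on the tool from outside, world axes, zero at the start; "wrist_torque": the same for the moment, N m; "gripper_width": finger opening in mm; "grasp_force": force on a finger pad.
Only numpy, scipy, OpenCV 4.12 (cv2) and the standard library are available. Lean on these libraries where they do the work, as an engineer would, in place of code of your own. Each camera call takes 0.05 s, during which the arm holds its last target. There are 200 camera calls.

TASK

The stand magnifier on the leather bench has lost its glass: lower the lens gently into the empty cell until it lies flat on its seat, without dropping it in. Then put the brass retaining ring on over it and screw it down clockwise until it is snug: finger-tight, so that it really clamps the lens, but not forced, or the glass cracks. Let go, and leave the other things on the bench where they are.

Things in the scene. Friction and masses are not known exactly. Their poses are not given: they have to be found in the camera images.
- lens: magnifier lens, pale-blue glass with a blackened edge: a disc 40 mm in diameter, 12 mm thick at the edge (the middle of the top bulges to 15 mm), 45 g. Lies flat on the mat, bulge up. Origin: centre of its underside; z up.
- ring: brass retaining ring, a screw-on cap with a 31 mm window: 62 mm outside diameter (18-sided), 20 mm high, 150 g; top flange 4 mm thick, skirt 56 mm inside. Stands on the mat flange up, the way it goes on. Origin: centre of its foot, 16 mm below the flange's underside; z up; x points to one of its three lugs.
- ring_lug (a point): foot of one of the ring's three inward lugs (120 degrees apart, 8 mm wide, 3 mm high, 3.7 mm deep, at the foot of the skirt), 26 mm from the axis; a red dot on the ring's top marks each. Torque to turn the ring: below 0.1 N m until it bites, then it climbs; 0.15 to 0.5 N m is snug. Read it while turning or after brisk turns of 0.1 rad: in tiny or slow steps it relaxes.
- stand: grey magnifier stand, fixed to the bench: three feet, a 74 mm collar 71 mm above the origin, on it the steel lens cell, bore 42 mm, outside 47 mm, rim 88 mm above the origin. A black seat ring inside, set 3.8 to 6.2 mm below the rim and slightly sprung (1 mm at 60 N), carries the lens. Origin: on the axis at the foot; z up; x points to one of the three thread entries.
- cell_rim (a point): centre of the cell's mouth, at rim height; axes as the stand's. A ring put on with its lugs at the entries drops until its foot is about 6.5 mm below the rim; about 50 to 105 degrees clockwise then make it bite on the lens, depending on the seat. Each 5 degrees more add some 10 N on the glass (finger-tight: 5 to 35 N). The ring stays as it is left.
- thread_entry (a point): one of the three entries (120 degrees apart, 45 degrees wide, white marks on the collar) of the coarse right-hand three-start thread round the cell: 54 mm diameter, 1 mm down per 20 degrees clockwise from above, 1 mm axial play. At rim height, 26 mm from the axis. A lug that lands on a crest also gets into the thread by turning clockwise.
- mallet: bystander: mallet with a white head, lying at the left; 200 mm long
- dye: bystander: jar, 48 mm diameter, 75 mm high; origin under its foot
- dressing: bystander: jar, 48 mm diameter, 65 mm high; origin under its foot
- weight: bystander: dark steel weight with a knob, 52 mm diameter, 56 mm high; origin under its foot
- slicker: bystander: turned wooden edge slicker standing on end, 32 mm diameter, 95 mm high; origin under its foot
- awl: bystander: awl with a pale wooden handle, lying, 150 mm long
- brush: bystander: brush, lying
Not all that is in view belongs to the job. Of the things that look like the ring, the largest one is meant. There is more than one size of the lens; the one meant has the size given above.

How it is judged:
By the outcome, as a careful person would: the job done as asked, in the order asked, and still so for the second after the job is handed in, with the robot touching nothing.
It also fails if it takes over 61 s, if anything falls off the work surface, if the arm or the gripper's body presses on something with over 40 N, if the wrist force passes 120 N, or if a joint passes its speed limit or range.

## Working session

There is one attempt and no reset: what is moved stays moved. The work goes in short steps, Python scripts to look and compute and a tool call to move; the robot and the scene stay as the last step left them, time stands still between calls to the robot, and variables do not carry over. Pictures are saved under pics/ and viewed, at most 10 in all, crops included, and the job is handed in when it is done.

Besides the shell and the picture viewer there is one more tool, called after ">>>" by a JSON object that holds its "method" and its "body", one argument or row to a line. drive_tool: Moves the arm, as the interface text tells. Its arguments: {"type":"object","properties":{"rows":{"type":"array","items":{"type":"array"}}},"required":["rows"]}

```bash
ls; mkdir -p pics
cat > h.py <<'E'
import numpy as np, cv2
from station import manip, vision, order
def cap(n):
    c=vision.capture(n); return c
def K(c): return np.array([[c['fx'],0,c['cx']],[0,c['fy'],c['cy']],[0,0,1.]])
def px2w(c,uv,z):
    uv=np.array(uv,float).reshape(-1,1,2)
    n=cv2.undistortPoints(uv,K(c),np.array(c['D'],float)).reshape(-1,2)
    R=np.array(c['R']);t=np.array(c['t']);o=-R.T@t
    d=np.c_[n,np.ones(len(n))]@R
    return o+d*((z-o[2])/d[:,2])[:,None]
def w2px(c,X):
    return cv2.projectPoints(np.array(X,float).reshape(-1,1,3),cv2.Rodrigues(np.array(c['R'],float))[0],np.array(c['t'],float),K(c),np.array(c['D'],float))[0].reshape(-1,2)
def save(c,n,box=None,s=1):
    im=np.array(c['pixels'])[:,:,::-1]
    if box: im=im[box[1]:box[3],box[0]:box[2]]
    cv2.imwrite('pics/'+n,cv2.resize(im,None,fx=s,fy=s,interpolation=cv2.INTER_CUBIC))
E
python3 - <<'E'
from h import *
a=cap('top');b=cap('side')
im=np.hstack([a['pixels'],b['pixels']]);
save(a,'top0.png',s=1.25);save(b,'side0.png',s=1.25)
for c,n in((a,'top'),(b,'side')):
    print(n,c['fx'],-np.array(c['R']).T@np.array(c['t']))
    for q in('lens','ring','stand'):
        for r in vision.silhouettes(q,n):
            e=r['extent'];m=np.argwhere(r['region']).mean(0)[::-1]
            print(q,round(r['score'],2),e,m.round(1),px2w(c,[m],10 if q!='stand' else 88).round(0))
print(manip.get_obs())
E
```

```text
pics
top 523.0412920689957 [ 490.93177462   14.31216854 1046.40552869]
lens 0.78 [174.3, 283.2, 195.3, 306.2] [185.3 294.4] [[474. 260.  10.]]
lens 0.52 [219.9, 285.2, 237.1, 295.5] [226.6 290.8] [[480. 178.  10.]]
lens 0.44 [467.9, 169.9, 496.8, 194.9] [482.6 179.4] [[ 698. -339.   10.]]
ring 0.9 [398.3, 276.7, 435.2, 307.2] [416.8 289.9] [[ 477. -198.   10.]]
ring 0.78 [432.1, 237.5, 455.1, 261.3] [441.9 248.5] [[ 559. -251.   10.]]
ring 0.67 [373.5, 240.8, 393.9, 261.5] [385.1 250.9] [[ 555. -137.   10.]]
stand 0.78 [274.0, 244.6, 331.3, 297.3] [299.8 265.3] [[526.  32.  88.]]
side 462.2494845464137 [160.90812948 615.42514119 606.08716294]
lens 0.88 [266.7, 369.2, 294.2, 394.9] [279.3 383.3] [[474. 260.  10.]]
lens 0.47 [296.6, 340.8, 314.8, 356.1] [305.3 348.6] [[479. 179.  10.]]
ring 0.89 [386.4, 227.5, 415.0, 252.2] [400.  240.2] [[ 478. -202.   10.]]
ring 0.66 [347.1, 238.2, 366.9, 253.1] [355.7 244.1] [[ 556. -136.   10.]]
ring 0.64 [367.7, 212.5, 389.1, 229.4] [377.6 220.3] [[ 560. -251.   10.]]
stand 0.79 [299.1, 249.9, 353.4, 309.7] [326.2 274.4] [[504.  72.  88.]]
{'clock': 0.4, 'joints': array([ 1.25321841,  0.62853804,  0.03849812,  1.51757583, -0.02702566,
        0.99630908, -0.01999183]), 'qd': array([-0.0004052 , -0.001911  , -0.00147203, -0.00061093, -0.00011551,
        0.00105094,  0.00059318]), 'joint_efforts': array([-1.40696837e-03, -5.62658966e+01,  1.22370735e+00, -1.93474442e+01,
        1.08784670e-02,  4.27186751e-03,  7.32867676e-06]), 'tcp_pos': array([ 161.93603392, -629.4023333 ,  239.16748643]), 'orientation': array([-1.57916656e-04,  9.92088520e-01,  1.25540208e-01,  2.10198779e-06]), 'contact_force': array([ 0.09337896, -0.19535051,  0.39345652]), 'wrist_torque': array([ 0.02730466, -0.03767499,  0.02314403]), 'grasp_force': 0.0, 'gripper_width': 85.6693401252453}
```

View pics/top0.png

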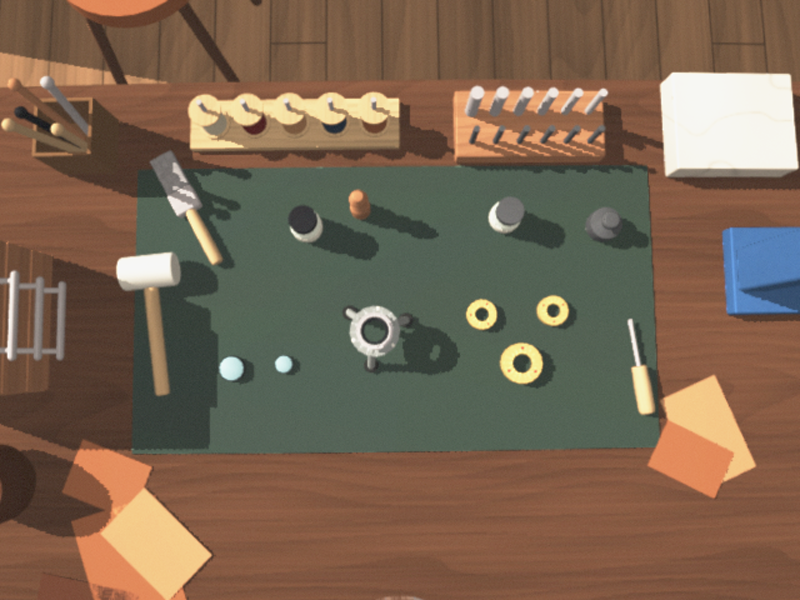

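View pics/side0.png

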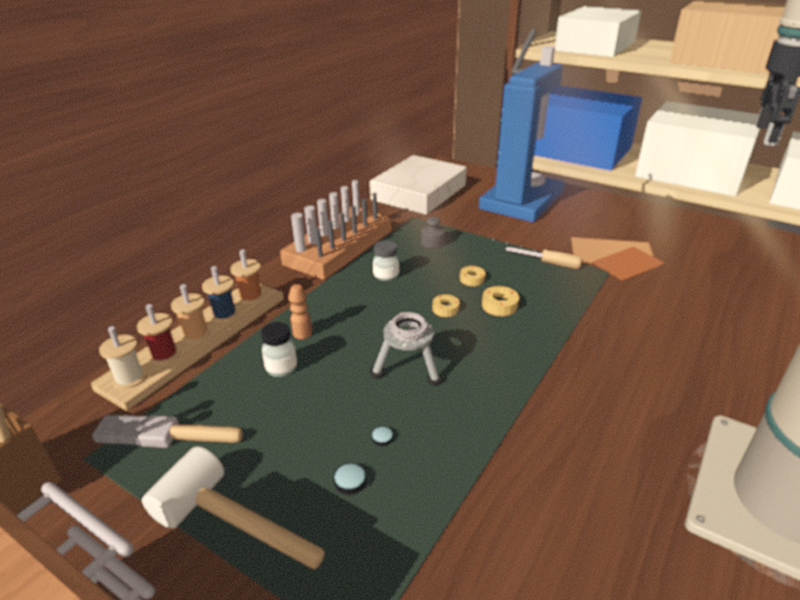

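The top view shows the lens candidates at original pixels (185,294), large, and (227,291), small. The ring candidates are at (417,290), largest, (442,248) and (385,251). The stand is at (300,265). I choose the lens at (185,294) and the ring at (417,290), and check both in a close crop.

Run:
```python
from h import *
a=cap('top');b=cap('side')
def crop(c,u,v,r=22,s=9): 
    im=np.array(c['pixels'])[v-r:v+r,u-r:u+r,::-1]; return cv2.resize(im,None,fx=s,fy=s,interpolation=cv2.INTER_CUBIC)[:396,:396]
def row(c,l): return np.hstack([cv2.resize(crop(c,u,v,r,396//(2*r)),(264,264)) for u,v,r in l])
im=np.vstack([row(a,[(185,294,22),(300,263,22),(417,290,22)]),row(b,[(280,383,22),(327,262,22),(400,240,22)])])
cv2.imwrite('pics/crops.png',im)
P=np.array(a['pixels']).astype(int)
def show(mask,u0,v0,u1,v1,z,c):
    ys,xs=np.nonzero(mask[v0:v1,u0:u1]); return px2w(c,np.c_[xs+u0,ys+v0],z)
hsv=cv2.cvtColor(np.array(a['pixels']),cv2.COLOR_RGB2HSV)
for s in (a,):
    # ring yellow
    m=((hsv[...,0]>15)&(hsv[...,0]<35)&(hsv[...,1]>80)&(hsv[...,2]>120)).astype(np.uint8)
    y,x=np.nonzero(m[268:312,392:442]); print('ring bbox',x.min()+392,x.max()+392,y.min()+268,y.max()+268)
    m=((hsv[...,0]>75)&(hsv[...,0]<115)&(hsv[...,2]>110)).astype(np.uint8)
    y,x=np.nonzero(m[275:312,165:205]); print('lens bbox',x.min()+165,x.max()+165,y.min()+275,y.max()+275)
R=P[...,0]-P[...,1]
for v in range(272,310): 
    for u in range(395,440):
        if R[v,u]>50 and P[v,u,0]>100: print((u,v,R[v,u]),end=' ')
```

```text
ring bbox 400 434 274 306
lens bbox 175 194 285 304
(417, 277, np.int64(60)) (418, 277, np.int64(67)) (417, 278, np.int64(103)) (418, 278, np.int64(107)) (418, 279, np.int64(52)) (406, 296, np.int64(81)) (407, 296, np.int64(114)) (408, 296, np.int64(59)) (428, 296, np.int64(91)) (429, 296, np.int64(53)) (407, 297, np.int64(71)) (427, 297, np.int64(62)) (428, 297, np.int64(113))
```

View pics/crops.png

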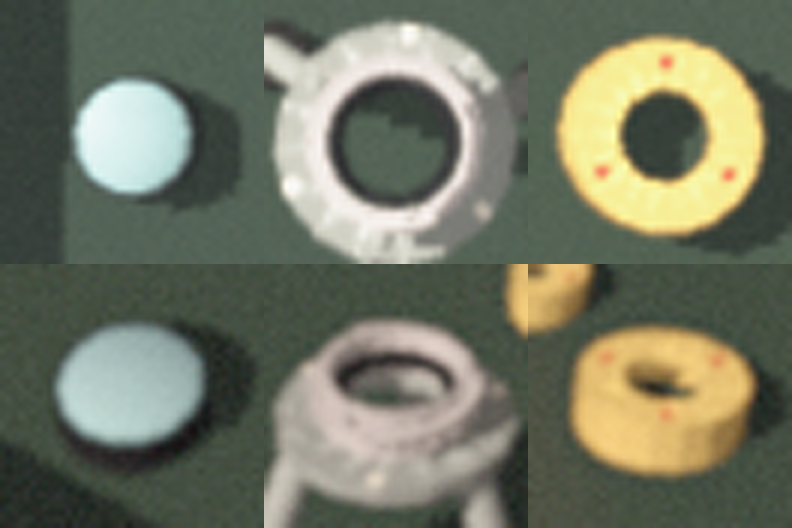

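The crops confirm both choices: a blue 40 mm disc and a large brass ring with red dots at about (417.6,278), (407,296.4) and (428,296.6). The white collar marks are at about (302.3,246.5), (282.5,271.8) and (314.5,276).

Run:
```python
from h import *
a=cap('top');b=cap('side')
ang=lambda d: np.degrees(np.arctan2(d[:,1],d[:,0])).round(1)
# ring dots
r=px2w(a,[[417.6,278],[407,296.4],[428,296.6]],20);c=r.mean(0);print('ring top',c.round(1),ang(r-c),np.linalg.norm(r-c,axis=1).round(1))
f=lambda x,y,u,v,k=0:[u-22+(x-k)/6-.5,v-22+y/6-.5]
rs=px2w(b,[f(x-528,y-264,400,240) for x,y in((606,358),(717,360),(666,414))],20);c=rs.mean(0);print('ring side',c.round(1),ang(rs-c))
m=px2w(a,[[302.3,246.5],[282.5,271.8],[314.5,276]],71);c=m.mean(0);print('marks',c.round(1),ang(m-c),np.linalg.norm(m-c,axis=1).round(1))
print('rim top',px2w(a,[f(396.5-264,142,300,263)],88).round(1),px2w(a,[f(395-264,142,300,263)],88).round(1))
print('rim side', px2w(b,[f(396-264,373-264,327,262)],88).round(1))
for c,n,s in((a,'top',0),(b,'side',0)):
    hsv=cv2.cvtColor(np.array(c['pixels']),cv2.COLOR_RGB2HSV)
    m=(hsv[...,0]>75)&(hsv[...,0]<115)&(hsv[...,2]>110)
    u,v=((185,294),(279,382))[n=='side']
    k=np.zeros_like(m);k[v-18:v+18,u-18:u+18]=1
    y,x=np.nonzero(m&k);w=px2w(c,np.c_[x,y],12.);print('lens',n,len(x),w.mean(0).round(1),np.ptp(w,axis=0).round(1))
print(manip.finger_overhang, [x for x in dir(manip) if x[0]!='_'])
```

```text
ring top [ 476.6 -197.4   20. ] [  -1.9  118.7 -121.7] [24.1 24.  23.9]
ring side [ 479.5 -201.9   20. ] [  -1.2 -120.8  117.2]
marks [527.6  32.1  71. ] [  -8.5  111.6 -128. ] [34.4 34.7 34.5]
rim top [[528.   32.1  88. ]] [[528.   32.5  88. ]]
rim side [[529.5  29.6  88. ]]
lens top 314 [474.1 261.1  12. ] [37.4 37.7  0. ]
lens side 387 [475.9 257.7  12. ] [37.5 37.7  0. ]
8.0 ['IKError', 'finger_overhang', 'get_obs']
```

>>> {"method": "drive_tool", "body": {
  "rows": [
    [[0, 0, -7], [0, -0.03, 0], 1],
    [[0, 0, -7], [0, -0.03, 0], 1],
    [[0, 0, -7], [0, -0.03, 0], 0.8],
    [[0, 0, -7], [0, -0.03, 0], 0.8]
  ]
}}

```text
clock: 0.93
tcp_pos: [112.4, -520.0, 239.3]
orientation: [-0.0, 0.931, 0.366, 0.0]
contact_force: [-0.6, -1.2, 0.1]
gripper_width: 68.5
grasp_force: 0.0
```

>>> {"method": "drive_tool", "body": {
  "rows": [
    [[0, 0, -6.75], [0.028, 0.028, 0], 0.8],
    [[0, 0, -6.75], [0.028, 0.028, 0], 0.8],
    [[0, 0, -6.75], [0.028, 0.028, 0], 0.8],
    [[0, 0, -6.75], [0.028, 0.028, 0], 0.8],
    [[0, 0, -6.75], [0.028, 0.028, 0], 0.8],
    [[0, 0, -6.75], [0.028, 0.028, 0], 0.8],
    [[0, 0, -6.75], [0.028, 0.028, 0], 0.8],
    [[0, 0, 0], [0.038, 0.015, 0], 0.8],
    [[0, 0, 0], [0.038, 0.015, 0], 0.8],
    [[0, 0, 0], [0.038, 0.015, 0], 0.8]
  ]
}}

```text
clock: 1.77
tcp_pos: [415.0, -324.4, 239.3]
orientation: [0.0, 0.709, 0.705, 0.0]
contact_force: [0.2, 0.3, 0.4]
gripper_width: 68.4
grasp_force: 0.0
```

>>> {"method": "drive_tool", "body": {
  "rows": [
    [[0, 0, 0], [0.039, 0.005, 0], 0.8],
    [[0, 0, 0], [0.039, 0.005, 0], 0.8],
    [[0, 0, 0], [0.039, 0.005, 0], 0.8],
    [[0, 0, 0], [0.039, 0.005, 0], 0.8],
    [[0, 0, 0], [0.039, 0.004, 0], 0.8],
    [[0, 0, 0], [0.039, 0.004, 0], 0.8],
    [[0, 0, 0], [0.039, 0.004, 0], 0.8],
    [[0, 0, 0], [0.039, 0.004, 0], 0.8],
    [[0, 0, 0], [0.039, 0.004, 0], 0.8],
    [[0, 0, 0], [0.039, 0.004, 0], 0.8]
  ]
}}

```text
clock: 2.6
tcp_pos: [460.6, 65.4, 239.7]
orientation: [0.0, 0.709, 0.705, 0.0]
contact_force: [1.2, -0.0, 1.1]
gripper_width: 68.4
grasp_force: 0.0
```

>>> {"method": "drive_tool", "body": {
  "rows": [
    [[0, 0, 0], [0.038, 0.004, 0.02], 0.8],
    [[0, 0, 0], [0.038, 0.004, 0.02], 0.8],
    [[0, 0, 0], [0.038, 0.004, 0.02], 0.8],
    [[0, 0, 0], [0.038, 0.003, 0.02], 0.8],
    [[0, 0, 0], [0.036, 0.003, 0.02], 0.8],
    [[0, 0, 0], [0, 0, 0], 0.8],
    [[0, 0, 0], [0, 0, 0], 0.8]
  ]
}}

```text
clock: 3.18
tcp_pos: [477.8, 249.1, 140.8]
orientation: [-0.001, 0.707, 0.707, -0.001]
contact_force: [0.2, -1.3, -0.7]
gripper_width: 68.5
grasp_force: 0.0
```

Run:
```python
from h import *
o=manip.get_obs();print(o['clock'],o['tcp_pos'],o['joints'].round(2),o['orientation'],o['contact_force'])
a=cap('top');b=cap('side')
T=o['tcp_pos'];tip=T-[0,0,8]
A=w2px(a,tip)[0].astype(int);B=w2px(b,tip)[0].astype(int);print(A,B)
def crop(c,p,r=50,s=4):
    u,v=np.clip(p,r,[640-r,480-r]); im=np.array(c['pixels'])[v-r:v+r,u-r:u+r,::-1].copy(); im=cv2.resize(im,None,fx=s,fy=s,interpolation=cv2.INTER_CUBIC)
    q=((np.array(p)-[u,v]+r)*s).astype(int);cv2.circle(im,tuple(int(i) for i in q),3,(0,0,255),1);return im
cv2.imwrite('pics/hover.png',np.hstack([crop(a,A),crop(b,B)]))
```

```text
3.1833 [477.83856033 249.10835946 140.77634194] [-0.31  0.63 -0.34  1.92  0.32  0.65 -0.85] [-8.56554921e-04  7.07348072e-01  7.06864596e-01 -6.43587697e-04] [ 0.20768778 -1.31684323 -0.74258199]
[174 293] [276 321]
```

View pics/hover.png

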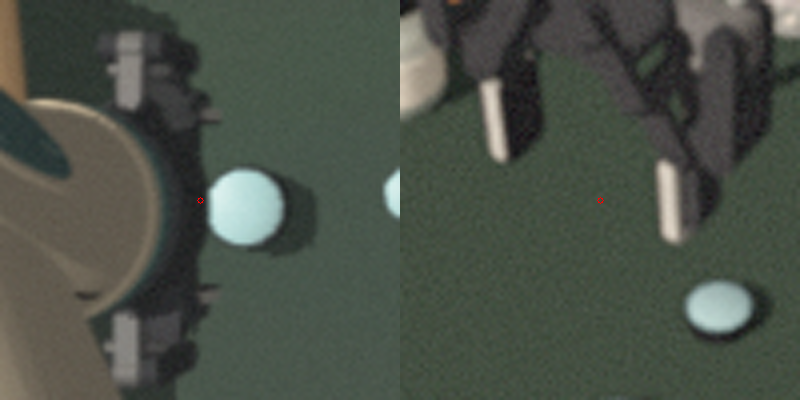

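The top crop shows the fingertips at about (178,272) and (178,317), with the lens at (185,294). The side crop shows the pad tips at about (251,311) and (295,332). I'll use these to estimate each camera's bias.

Run:
```python
from h import *
a=cap('top');b=cap('side');T=manip.get_obs()['tcp_pos']
for z in (8,4,0,-3):
    print(z,w2px(a,[[T[0]+s*34.2,T[1]-11,T[2]-z] for s in(1,-1)]).round(1).tolist(),w2px(b,[[T[0]+s*36,T[1]+11,T[2]-z] for s in(1,-1)]).round(1).tolist())
```

```text
8 [[183.4, 272.5], [183.2, 312.0]] [[252.5, 313.9], [292.6, 333.0]]
4 [[182.9, 272.5], [182.6, 312.1]] [[252.3, 311.9], [292.5, 330.9]]
0 [[182.3, 272.4], [182.1, 312.3]] [[252.0, 309.9], [292.4, 328.9]]
-3 [[181.9, 272.4], [181.6, 312.4]] [[251.8, 308.4], [292.3, 327.3]]
```

>>> {"method": "drive_tool", "body": {
  "rows": [
    [[0, 0, 0], [0.009, -0.002, 0], 0.65],
    [[0, 0, 0], [0, 0, 0.02], 0.65],
    [[0, 0, 0], [0, 0, 0.02], 0.65],
    [[0, 0, 0], [0, 0, 0.02], 0.65],
    [[0, 0, 0], [0, 0, 0.02], 0.65],
    [[0, 0, 0], [0, 0, 0.02], 0.65],
    [[0, 0, 0], [0, 0, 0], 0.65],
    [[0, 0, 0], [0, 0, 0], 0.65]
  ]
}}

```text
clock: 4.05
tcp_pos: [476.9, 255.1, 42.0]
orientation: [-0.0, 0.709, 0.705, -0.001]
contact_force: [-0.6, 0.4, -0.0]
gripper_width: 55.5
grasp_force: 0.0
```

Run:
```python
from h import *
o=manip.get_obs();T=o['tcp_pos'];print(T,o['gripper_width'])
b=cap('side');w=o['gripper_width']/2
print(w2px(b,[[T[0]+s*w,T[1]+11,T[2]-z] for z in (8,4,0) for s in(1,-1)]).round(1).tolist())
save(b,'h2.png',(240,330,340,405),6)
```

```text
[476.89590294 255.09236903  41.97465342] 55.510605281981434
[[260.2, 367.3], [289.0, 382.7], [260.0, 365.6], [288.8, 381.0], [259.7, 363.9], [288.7, 379.3]]
```

View pics/h2.png

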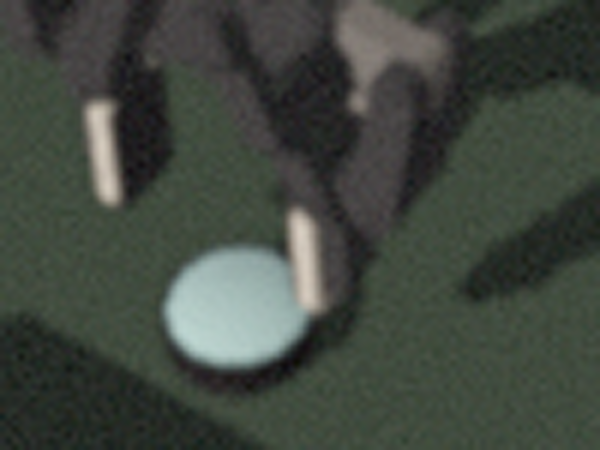

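The pad tips show at about (258,364) and (293,382), roughly 4 mm ahead of the TCP. The lens sits between them, slightly toward +y. I'll shift 3 mm in y, descend and grip.

>>> {"method": "drive_tool", "body": {
  "rows": [
    [[0, 0, 0], [0.003, -0.001, 0.009], 0.65],
    [[0, 0, 0], [0, 0, 0.01], 0.65],
    [[0, 0, 0], [0, 0, 0.01], 0.65],
    [[0, 0, 0], [0, 0, 0], 0.6],
    [[0, 0, 0], [0, 0, 0], 0.55],
    [[0, 0, 0], [0, 0, 0], 0.5],
    [[0, 0, 0], [0, 0, 0], 0.45],
    [[0, 0, 0], [0, 0, 0], 0.3],
    [[0, 0, 0], [0, 0, 0], 0.3],
    [[0, 0, 0], [0, 0, 0], 0.3]
  ]
}}

```text
clock: 4.93
tcp_pos: [476.2, 258.6, 13.5]
orientation: [0.0, 0.709, 0.705, 0.0]
contact_force: [-1.4, -1.1, 5.7]
gripper_width: 37.1
grasp_force: 59.9
```

>>> {"method": "drive_tool", "body": {
  "rows": [
    [[0, 0, 0], [0, 0, 0], 0.3],
    [[0, 0, 0], [0, 0, -0.003], 0.3],
    [[0, 0, 0], [0, 0, -0.01], 0.3],
    [[0, 0, 0], [0, 0, -0.02], 0.3],
    [[0, 0, 0], [0, 0, -0.03], 0.3],
    [[0, 0, 0], [0, 0, -0.03], 0.3],
    [[0, 0, 0], [0, 0, 0], 0.3],
    [[0, 0, 0], [0, 0, 0], 0.3]
  ]
}}

```text
clock: 5.6
tcp_pos: [477.6, 259.1, 108.3]
orientation: [0.001, 0.709, 0.705, 0.002]
contact_force: [-0.4, -0.6, -0.9]
gripper_width: 37.1
grasp_force: 60.1
```

Run:
```python
from h import *
o=manip.get_obs();T=o['tcp_pos'];print(T,o['gripper_width'],o['grasp_force'],o['orientation'])
b=cap('side');w=o['gripper_width']/2
p=w2px(b,[T])[0];print(p, w2px(b,[T+[0,0,-8],T+[0,0,-16]]))
u,v=p.astype(int);save(b,'h3.png',(u-45,v-30,u+45,v+40),7);print(u-45,v-30)
```

```text
[477.57703712 259.13963279 108.25269477] 37.07340830213439 60.112996101379395 [5.86928450e-04 7.09278768e-01 7.04924129e-01 2.29286044e-03]
[273.22110298 338.16558356] [[273.61530173 341.97723976]
 [274.00420105 345.73646529]]
228 308
```

View pics/h3.png

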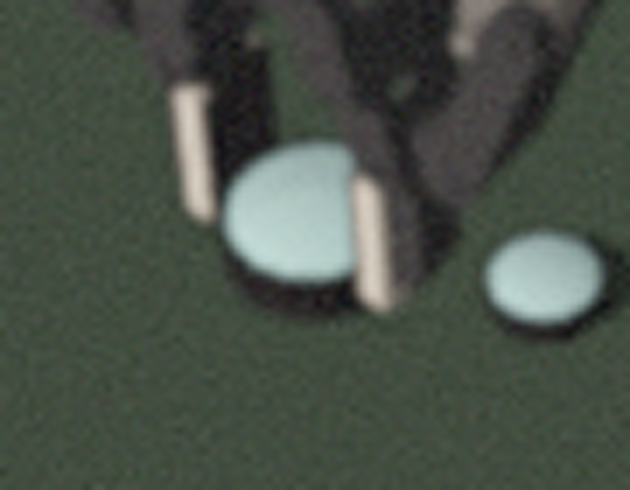

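The side crop shows the lens held level between the pads at about (272,338), close to centred. Next I move over the cell.

>>> {"method": "drive_tool", "body": {
  "rows": [
    [[0, 0, 0], [0, 0, -0.015], 0.3],
    [[0, 0, 0], [-0.02, 0.005, -0.01], 0.3],
    [[0, 0, 0], [-0.035, 0.008, 0], 0.3],
    [[0, 0, 0], [-0.037, 0.008, 0], 0.3],
    [[0, 0, 0], [-0.037, 0.008, 0], 0.3],
    [[0, 0, 0], [-0.037, 0.008, 0], 0.3],
    [[0, 0, 0], [-0.034, 0.008, 0], 0.3],
    [[0, 0, 0], [-0.02, 0.005, 0], 0.3],
    [[0, 0, 0], [-0.009, 0.002, 0.005], 0.3],
    [[0, 0, 0], [0, 0, 0.005], 0.3]
  ]
}}

```text
clock: 6.48
tcp_pos: [526.7, 26.3, 119.7]
orientation: [-0.0, 0.711, 0.703, -0.001]
contact_force: [-0.0, -0.3, 0.1]
gripper_width: 37.0
grasp_force: 60.2
```

>>> {"method": "drive_tool", "body": {
  "rows": [
    [[0, 0, 0], [0, 0, 0], 0.3],
    [[0, 0, 0], [0, 0, 0], 0.3]
  ]
}}

```text
clock: 6.65
tcp_pos: [525.9, 31.6, 120.2]
orientation: [-0.001, 0.708, 0.706, -0.0]
contact_force: [-0.3, 0.6, -0.1]
gripper_width: 37.0
grasp_force: 60.2
```

Run:
```python
from h import *
o=manip.get_obs();T=o['tcp_pos'];print(T,o['gripper_width'],o['orientation'],o['contact_force'])
b=cap('side');np.save('side1.npy',b['pixels'])
u0,v0=w2px(b,[T])[0].astype(int)-[40,30];print(u0,v0)
th=np.linspace(0,6.283,60)
im=np.array(b['pixels'])[v0:v0+75,u0:u0+90,::-1];im=cv2.resize(im,None,fx=8,fy=8,interpolation=cv2.INTER_CUBIC)
def draw(x,y,z,r,col):
    p=w2px(b,np.c_[x+r*np.cos(th),y+r*np.sin(th),z+0*th]);q=((p-[u0,v0]+.5)*8).astype(np.int32);cv2.polylines(im,[q],True,col,1)
draw(529.5,29.6,88,23.5,(0,0,255));draw(529.5,29.6,71,37,(255,0,255));draw(T[0],T[1],T[2]-1.5,20,(0,255,0))
cv2.imwrite('pics/h4.png',im)
```

```text
[525.85736329  31.59456393 120.1782996 ] 37.012126593901954 [-1.17690206e-03  7.08005584e-01  7.06205830e-01 -1.83928091e-04] [-0.29597035  0.62789057 -0.10686597]
287 214
```

View pics/h4.png

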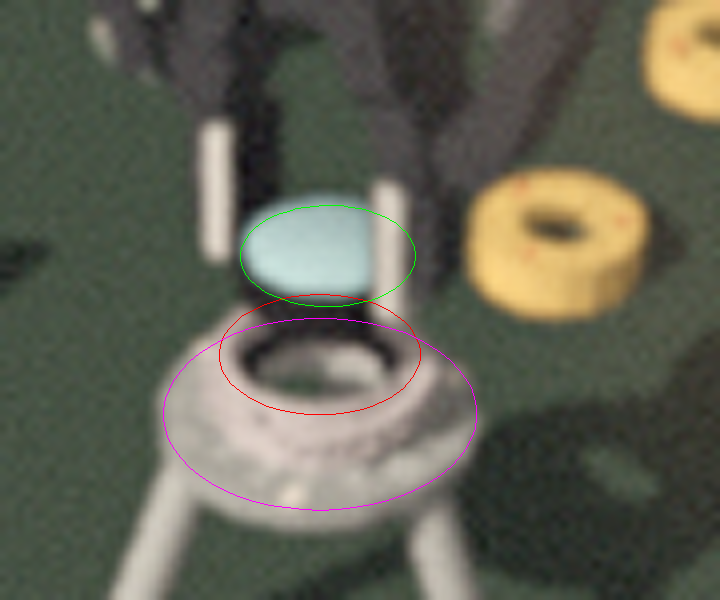

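The side crop shows the lens (about 243–390, 195–300 in the crop) in line above the bore, with the hand still about 4 mm short. I'll correct by dx +3.6, dy −2 and come down to just above the rim.

>>> {"method": "drive_tool", "body": {
  "rows": [
    [[0, 0, 0], [-0.002, 0.0036, 0], 0.3],
    [[0, 0, 0], [0, 0, 0.007], 0.3],
    [[0, 0, 0], [0, 0, 0.007], 0.3],
    [[0, 0, 0], [0, 0, 0], 0.3],
    [[0, 0, 0], [0, 0, 0], 0.3]
  ]
}}

```text
clock: 7.12
tcp_pos: [529.8, 27.3, 106.3]
orientation: [-0.0, 0.709, 0.705, -0.001]
contact_force: [0.1, 0.3, -0.2]
gripper_width: 37.4
grasp_force: 60.2
```

Run:
```python
from h import *
o=manip.get_obs();T=o['tcp_pos'];print(T,o['gripper_width'],o['orientation'],o['contact_force'],o['wrist_torque'])
b=cap('side')
u0,v0=w2px(b,[T])[0].astype(int)-[40,30]
th=np.linspace(0,6.283,60)
im=np.mean([cap('side')['pixels'] for _ in range(4)],0).astype(np.uint8)[v0:v0+75,u0:u0+90,::-1];im=cv2.resize(im,None,fx=8,fy=8,interpolation=cv2.INTER_CUBIC)
def draw(x,y,z,r,col):
    p=w2px(b,np.c_[x+r*np.cos(th),y+r*np.sin(th),z+0*th]);q=((p-[u0,v0]+.5)*8).astype(np.int32);cv2.polylines(im,[q],True,col,1)
draw(529.5,29.6,89,27,(0,0,255));draw(529.5,29.6,72,37,(255,0,255));draw(T[0],T[1],T[2]-1.5,20,(0,255,0));draw(T[0],T[1],T[2]-13.5,20,(0,255,0));draw(529.5,29.6,89,21,(0,0,255))
cv2.imwrite('pics/h5.png',im)
```

```text
[529.80625827  27.34187527 106.2955849 ] 37.426266130050486 [-4.99155455e-04  7.08923948e-01  7.05284493e-01 -6.08406143e-04] [ 0.08543063  0.26228967 -0.22804495] [ 0.00823207 -0.0107732  -0.03553598]
```

View pics/h5.png

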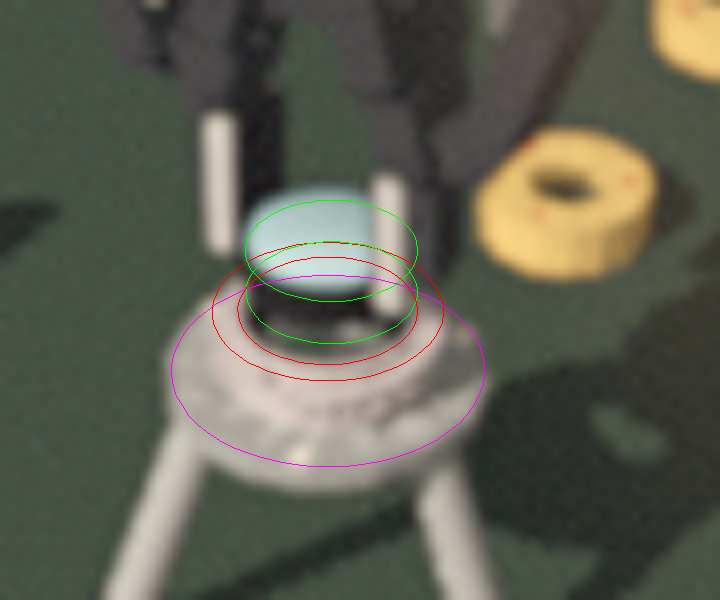

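The side crop shows the lens directly above the bore, about 2 mm too far toward −y, since the TCP settled at y = 27.3. I'll correct that and lower slowly while reading the force.

>>> {"method": "drive_tool", "body": {
  "rows": [
    [[0, 0, 0], [0.002, 0, 0], 0.3],
    [[0, 0, 0], [0, 0, 0.001], 0.3],
    [[0, 0, 0], [0, 0, 0.001], 0.3],
    [[0, 0, 0], [0, 0, 0.001], 0.3],
    [[0, 0, 0], [0, 0, 0], 0.3]
  ]
}}

```text
clock: 7.78
tcp_pos: [530.3, 29.1, 103.8]
orientation: [-0.0, 0.709, 0.705, -0.0]
contact_force: [0.7, 0.3, -0.4]
gripper_width: 36.6
grasp_force: 60.2
```

>>> {"method": "drive_tool", "body": {
  "rows": [
    [[0, 0, 0], [0, 0, 0.001], 0.3],
    [[0, 0, 0], [0, 0, 0.001], 0.3],
    [[0, 0, 0], [0, 0, 0], 0.3]
  ]
}}

```text
clock: 8.03
tcp_pos: [530.3, 29.1, 101.8]
orientation: [-0.0, 0.709, 0.705, -0.0]
contact_force: [0.1, 0.2, -0.4]
gripper_width: 37.3
grasp_force: 60.2
```

>>> {"method": "drive_tool", "body": {
  "rows": [
    [[0, 0, 0], [0, 0, 0.001], 0.3],
    [[0, 0, 0], [0, 0, 0], 0.3]
  ]
}}

```text
clock: 8.2
tcp_pos: [530.5, 29.2, 101.4]
orientation: [0.0, 0.709, 0.705, -0.0]
contact_force: [-1.0, 0.0, 3.7]
gripper_width: 37.1
grasp_force: 60.6
```

Run:
```python
from h import *
o=manip.get_obs();print(o['tcp_pos'],o['contact_force'],o['wrist_torque'])
```

```text
[530.46906691  29.18943278 101.36089992] [-1.01836605  0.03844224  3.67980577] [-0.03745117  0.20415132 -0.04533283]
```

>>> {"method": "drive_tool", "body": {
  "rows": [
    [[0, 0, 0], [0, 0, 0.0005], 0.3],
    [[0, 0, 0], [0, 0, 0], 0.3]
  ]
}}

```text
clock: 8.37
tcp_pos: [530.5, 29.2, 101.3]
orientation: [0.0, 0.709, 0.705, 0.0]
contact_force: [-2.1, -0.5, 7.7]
gripper_width: 37.3
grasp_force: 60.9
```

Run:
```python
from h import *
o=manip.get_obs();print(o['tcp_pos'],o['contact_force'],o['wrist_torque'])
```

```text
[530.50434094  29.21024384 101.27277213] [-2.11048518 -0.47398918  7.73947403] [-0.02838016  0.34325119 -0.01726994]
```

>>> {"method": "drive_tool", "body": {
  "rows": [
    [[0, 0, 0], [0, 0, -0.001], 0.3],
    [[0, 0, 0], [0, -0.001, 0], 0.3],
    [[0, 0, 0], [0, 0, 0.001], 0.3],
    [[0, 0, 0], [0, 0, 0], 0.3]
  ]
}}

```text
clock: 8.7
tcp_pos: [529.7, 29.4, 101.0]
orientation: [0.0, 0.709, 0.705, 0.0]
contact_force: [-2.6, 1.2, 7.7]
gripper_width: 36.7
grasp_force: 60.9
```

Run:
```python
from h import *
o=manip.get_obs();print(o['tcp_pos'],o['contact_force'],o['wrist_torque'])
```

```text
[529.66900043  29.3806075  101.00117388] [-2.63723552  1.17560653  7.66508303] [-0.02875947  0.24745415  0.03890037]
```

>>> {"method": "drive_tool", "body": {
  "rows": [
    [[0, 0, 0], [0, 0, -0.0007], 0.3],
    [[0, 0, 0], [0.0005, -0.001, 0], 0.3],
    [[0, 0, 0], [0, 0, 0.0007], 0.3],
    [[0, 0, 0], [0, 0, 0], 0.3]
  ]
}}

```text
clock: 9.03
tcp_pos: [528.9, 29.8, 100.7]
orientation: [0.0, 0.709, 0.705, 0.0]
contact_force: [0.2, -0.1, 4.9]
gripper_width: 37.0
grasp_force: 60.5
```

Run:
```python
from h import *
o=manip.get_obs();print(o['tcp_pos'],o['contact_force'],o['wrist_torque'],o['orientation'])
```

```text
[528.89071853  29.79257579 100.73309213] [ 0.23741478 -0.14174897  4.94724482] [-0.07891909 -0.07242787  0.04431498] [3.13944340e-04 7.09065864e-01 7.05142076e-01 3.92171492e-04]
```

>>> {"method": "drive_tool", "body": {
  "rows": [
    [[0, 0, 0], [0, 0, -0.0005], 0.3],
    [[0, 0, 0], [0.0008, -0.0006, 0], 0.3],
    [[0, 0, 0], [0, 0, 0.0007], 0.3],
    [[0, 0, 0], [0, 0, 0], 0.3]
  ]
}}

```text
clock: 9.37
tcp_pos: [527.4, 30.6, 99.8]
orientation: [-0.0, 0.709, 0.705, -0.0]
contact_force: [-0.1, -0.9, -0.1]
gripper_width: 37.1
grasp_force: 60.1
```

Run:
```python
from h import *
o=manip.get_obs();print(o['tcp_pos'],o['contact_force'],o['wrist_torque'],o['orientation'])
```

```text
[527.35434712  30.62813644  99.81810022] [-0.12677729 -0.88229715 -0.06873449] [ 0.05656124 -0.11324668 -0.03161326] [-4.41151313e-04  7.09066777e-01  7.05141135e-01 -3.00611115e-04]
```

The contact force has vanished below the rim contact height, so the lens is in the bore. I keep lowering.

>>> {"method": "drive_tool", "body": {
  "rows": [
    [[0, 0, 0], [0, 0, 0.0007], 0.3],
    [[0, 0, 0], [0, 0, 0.0005], 0.3],
    [[0, 0, 0], [0, 0, 0], 0.3]
  ]
}}

```text
clock: 9.62
tcp_pos: [527.5, 30.5, 98.7]
orientation: [-0.0, 0.709, 0.705, -0.0]
contact_force: [0.3, 0.7, -0.6]
gripper_width: 36.8
grasp_force: 60.1
```

>>> {"method": "drive_tool", "body": {
  "rows": [
    [[0, 0, 0], [0, 0, 0.0007], 0.3],
    [[0, 0, 0], [0, 0, 0], 0.3]
  ]
}}

```text
clock: 9.78
tcp_pos: [527.6, 30.4, 98.2]
orientation: [-0.0, 0.709, 0.705, -0.0]
contact_force: [0.1, 0.3, -0.3]
gripper_width: 37.1
grasp_force: 60.1
```

Run:
```python
from h import *
o=manip.get_obs();print(o['tcp_pos'],o['contact_force'],o['wrist_torque'],o['orientation'])
```

```text
[527.6462059   30.4257719   98.20135321] [ 0.05365451  0.33078463 -0.29861266] [0.01508821 0.03801657 0.01390247] [-1.37423510e-04  7.09113984e-01  7.05093824e-01 -1.94409049e-04]
```

>>> {"method": "drive_tool", "body": {
  "rows": [
    [[0, 0, 0], [0, 0, 0.0006], 0.3],
    [[0, 0, 0], [0, 0, 0], 0.3]
  ]
}}

```text
clock: 9.95
tcp_pos: [527.7, 30.5, 98.1]
orientation: [0.0, 0.709, 0.705, -0.0]
contact_force: [-1.3, 0.2, 3.1]
gripper_width: 37.1
grasp_force: 62.3
```

>>> {"method": "drive_tool", "body": {
  "rows": [
    [[0, 0, 0], [0, 0, 0.0005], 0.3],
    [[0, 0, 0], [0, 0, 0], 0.3]
  ]
}}

```text
clock: 10.12
tcp_pos: [527.7, 30.5, 98.1]
orientation: [0.0, 0.709, 0.705, -0.0]
contact_force: [-2.2, 0.0, 9.3]
gripper_width: 36.8
grasp_force: 64.9
```

>>> {"method": "drive_tool", "body": {
  "rows": [
    [[0, 0, 0], [0, 0, 0.0005], 0.3],
    [[0, 0, 0], [0, 0, 0], 0.3]
  ]
}}

```text
clock: 10.28
tcp_pos: [527.7, 30.4, 98.0]
orientation: [0.0, 0.709, 0.705, -0.0]
contact_force: [-3.5, -0.6, 12.3]
gripper_width: 37.4
grasp_force: 67.3
```

Run:
```python
from h import *
o=manip.get_obs();print(o['tcp_pos'],o['contact_force'],o['wrist_torque'],o['orientation'])
b=cap('side');P=np.array(b['pixels']);hsv=cv2.cvtColor(P,cv2.COLOR_RGB2HSV)
T=o['tcp_pos'];u,v=w2px(b,[T])[0].astype(int)
m=(hsv[...,0]>75)&(hsv[...,0]<115)&(hsv[...,2]>110);k=0*m;k[v-15:v+15,u-20:u+20]=1
y,x=np.nonzero(m&(k>0));print(u,v,x.min(),x.max(),y.min(),y.max(),len(x))
```

```text
[527.74021905  30.44336886  98.00460047] [-3.54502151 -0.57919964 12.33989823] [-0.07848315  0.77963068 -0.04959994] [ 3.68136503e-04  7.09087164e-01  7.05120728e-01 -1.31412279e-04]
327 253 317 332 247 260 178
```

>>> {"method": "drive_tool", "body": {
  "rows": [
    [[0, 0, 0], [0, 0.0006, -0.001], 0.3],
    [[0, 0, 0], [0, 0, 0], 0.3],
    [[0, 0, 0], [0, 0, 0.0008], 0.3],
    [[0, 0, 0], [0, 0, 0], 0.3]
  ]
}}

```text
clock: 10.67
tcp_pos: [528.8, 30.5, 98.0]
orientation: [0.001, 0.709, 0.705, 0.0]
contact_force: [-2.6, -0.2, 12.4]
gripper_width: 37.0
grasp_force: 67.0
```

Run:
```python
from h import *
o=manip.get_obs();print(o['tcp_pos'],o['contact_force'],o['wrist_torque'],o['orientation'])
```

```text
[528.84803587  30.4912494   98.03147856] [-2.57823562 -0.19027201 12.40397349] [-0.08440561  0.54249088  0.00304663] [5.18811341e-04 7.09130635e-01 7.05076888e-01 2.36952164e-04]
```

Run:
```python
from h import *
b=cap('side')
T=np.array([477.6,259.1,108.3])
for z in(4,6,8,10):
    print(z,((w2px(b,[[T[0]+19,T[1]+11,T[2]-z],[T[0]-19,T[1]+11,T[2]-z]])-[228,308]+.5)*7).round(0).tolist())
th=np.linspace(0,6.28,9)[:-1]
for z in (0,2,12,14): 
  p=(w2px(b,np.c_[T[0]+20*np.cos(np.linspace(0,6.28,60)),T[1]+20*np.sin(np.linspace(0,6.28,60)),0*np.linspace(0,1,60)+T[2]-z])-[228,308]+.5)*7
  print('lens z',z,p[:,0].min().round(),p[:,0].max().round(),p[:,1].min().round(),p[:,1].max().round())
o=manip.get_obs();T=o['tcp_pos'];u,v=w2px(b,[T])[0].astype(int);save(b,'h6.png',(u-40,v-30,u+40,v+40),8)
print(u-40,v-30,[((w2px(b,[[T[0]+s*19,T[1]+11,T[2]-z] for s in(1,-1)])-[u-40,v-30]+.5)*8).round(0).tolist() for z in (4,8)], ((w2px(b,[[529,10.0+42,89]])-[u-40,v-30]+.5)*8))
```

```text
4 [[217.0, 225.0], [363.0, 298.0]]
6 [[218.0, 232.0], [364.0, 305.0]]
8 [[219.0, 238.0], [364.0, 312.0]]
10 [[220.0, 245.0], [365.0, 318.0]]
lens z 0 224.0 416.0 145.0 287.0
lens z 2 225.0 417.0 152.0 294.0
lens z 12 229.0 419.0 185.0 327.0
lens z 14 230.0 420.0 191.0 334.0
286 223 [[[234.0, 262.0], [373.0, 314.0]], [[234.0, 276.0], [373.0, 328.0]]] [[277.92470377 328.39596109]]
```

View pics/h6.png

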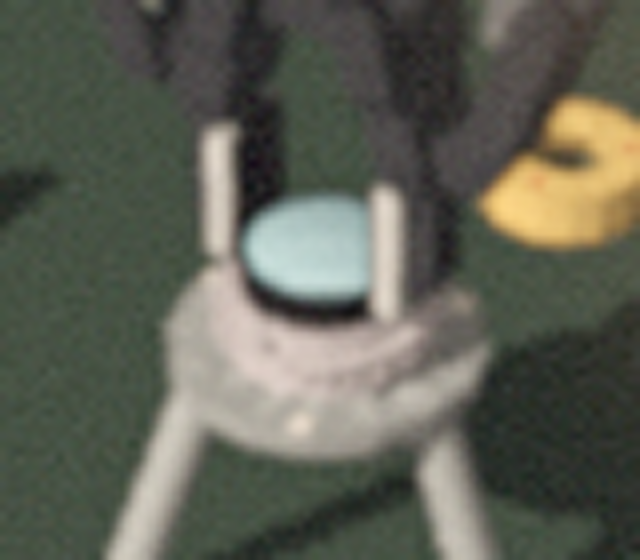

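The side crop shows the lens flat in the cell at about (305,250), standing some 6 mm proud of the rim with a dark edge band of even width. It sits at the same height after a 1 mm sideways move, so it is on its seat. I'll relieve the load, open and retreat.

>>> {"method": "drive_tool", "body": {
  "rows": [
    [[0, 0, 0], [0, 0, -0.0006], 0.3],
    [[0, 0, 0], [0, 0, -0.0003], 0.3],
    [[0, 0, 0], [0, 0, 0], 0.46],
    [[0, 0, 0], [0, 0, 0], 0.52],
    [[0, 0, 0], [0, 0, 0], 0.6],
    [[0, 0, 0], [0, 0, 0], 0.65],
    [[0, 0, 0], [0, 0, 0], 0.65],
    [[0, 0, 0], [0, 0, -0.003], 0.7],
    [[0, 0, 0], [0, 0, -0.02], 0.8],
    [[0, 0, 0], [0, 0, -0.03], 0.9]
  ]
}}

```text
clock: 11.55
tcp_pos: [526.4, 30.2, 149.5]
orientation: [-0.002, 0.709, 0.705, -0.002]
contact_force: [0.5, -0.4, -0.8]
gripper_width: 77.1
grasp_force: 0.0
```

>>> {"method": "drive_tool", "body": {
  "rows": [
    [[0, 0, -6.5], [-0.037, 0, -0.01], 1],
    [[0, 0, -6.5], [-0.037, 0, 0], 1],
    [[0, 0, -6.5], [-0.037, -0.003, 0], 1],
    [[0, 0, -6.5], [-0.036, -0.005, 0], 1],
    [[0, 0, -6.5], [-0.036, -0.01, 0], 1],
    [[0, 0, -6.5], [-0.03, -0.015, 0], 1],
    [[0, 0, -6.5], [-0.015, -0.01, 0], 1],
    [[0, 0, -6.5], [0, 0, 0], 1],
    [[0, 0, -6.5], [0, 0, 0], 1],
    [[0, 0, -6.5], [0, 0, 0], 1]
  ]
}}

```text
clock: 12.38
tcp_pos: [555.7, -204.7, 160.9]
orientation: [-0.0, 0.217, 0.976, 0.0]
contact_force: [-0.7, 0.2, -0.5]
gripper_width: 85.2
grasp_force: 0.0
```

>>> {"method": "drive_tool", "body": {
  "rows": [
    [[0, 0, -6.5], [0, 0, 0], 1],
    [[0, 0, -6.5], [0, 0, 0], 1],
    [[0, 0, -6.5], [0, 0, 0], 1],
    [[0, 0, -4], [0, 0, 0], 1],
    [[0, 0, 0], [0, 0, 0], 1],
    [[0, 0, 0], [0, 0, 0], 1]
  ]
}}

```text
clock: 12.88
tcp_pos: [555.8, -204.0, 160.9]
orientation: [-0.0, 0.017, 1.0, 0.0]
contact_force: [-0.5, 0.6, 0.6]
gripper_width: 85.2
grasp_force: 0.0
```

```bash
cat >> h.py <<'E'
def blue(c,u,v,r):
    hsv=cv2.cvtColor(np.array(c['pixels']),cv2.COLOR_RGB2HSV)
    m=(hsv[...,0]>75)&(hsv[...,0]<115)&(hsv[...,2]>100)&(hsv[...,1]>25);k=0*m;k[v-r:v+r,u-r:u+r]=1
    y,x=np.nonzero(m&(k>0)); return x,y
E
python3 - <<'E'
from h import *
o=manip.get_obs();T=o['tcp_pos'];q=o['orientation'];print(o['clock'],T,q,'xaz',np.degrees(2*np.arctan2(q[2],q[1])),o['joints'].round(2))
for n,uv,bx in(('top',(300,264),0),('side',(327,255),0)):
    c=cap(n);x,y=blue(c,*uv,18);print(n,len(x),px2w(c,np.c_[x,y],95).mean(0).round(1),np.ptp(px2w(c,np.c_[x,y],95),axis=0).round(1))
    P=np.array(c['pixels']).astype(int)
    u,v=((417,287),(400,238))[n=='side']
    R=np.clip(P[...,0]-P[...,1]-45,0,None);k=np.zeros_like(R);k[v-16:v+16,u-16:u+16]=1;R=R*k*(P[...,0]>100)
    nn,lab,st,ce=cv2.connectedComponentsWithStats((R>0).astype(np.uint8));print([ (ce[i].round(1).tolist(),st[i,4]) for i in range(1,nn)])
E
```

```text
12.8833 [ 555.78761598 -204.01041659  160.85901745] [-1.02850317e-04  1.71388291e-02  9.99853110e-01  9.44494773e-05] xaz 178.03593867726264 [ 0.8   0.77 -0.83  1.75  0.7   0.94  1.21]
top 344 [528.   32.2  95. ] [36.5 36.4  0. ]
[([417.7, 277.9], np.int32(9)), ([406.9, 295.9], np.int32(8)), ([427.9, 296.7], np.int32(9))]
side 204 [529.8  29.2  95. ] [38.7 40.   0. ]
[([390.5, 233.0], np.int32(8)), ([409.0, 233.5], np.int32(6)), ([400.8, 242.5], np.int32(10))]
```

>>> {"method": "drive_tool", "body": {
  "rows": [
    [[0, 0, 0], [0.039, 0.001, 0], 1],
    [[0, 0, 0], [0.039, 0, 0], 1],
    [[0, 0, 0], [0, 0, 0.015], 1],
    [[0, 0, 0], [0, 0, 0.02], 1],
    [[0, 0, 0], [0, 0, 0.02], 1],
    [[0, 0, 0], [0, 0, 0.02], 1],
    [[0, 0, 0], [0, 0, 0.02], 1],
    [[0, 0, 0], [0, 0, 0.01], 1],
    [[0, 0, 0], [0, 0, 0], 1],
    [[0, 0, 0], [0, 0, 0], 1]
  ]
}}

```text
clock: 13.82
tcp_pos: [478.2, -200.1, 56.1]
orientation: [-0.0, 0.016, 1.0, 0.0]
contact_force: [0.4, -0.6, 0.4]
gripper_width: 85.8
grasp_force: 0.0
```

>>> {"method": "drive_tool", "body": {
  "rows": [
    [[0, 0, 0], [0.0005, 0, 0.015], 1],
    [[0, 0, 0], [0, 0, 0.015], 1],
    [[0, 0, 0], [0, 0, 0.012], 1],
    [[0, 0, 0], [0, 0, 0.004], 1],
    [[0, 0, 0], [0, 0, 0], 0.85],
    [[0, 0, 0], [0, 0, 0], 0.8],
    [[0, 0, 0], [0, 0, 0], 0.75],
    [[0, 0, 0], [0, 0, 0], 0.7],
    [[0, 0, 0], [0, 0, 0], 0.6],
    [[0, 0, 0], [0, 0, 0], 0.55]
  ]
}}

```text
clock: 14.65
tcp_pos: [478.5, -199.8, 11.7]
orientation: [0.001, 0.016, 1.0, -0.0]
contact_force: [-1.1, 1.4, 10.5]
gripper_width: 60.2
grasp_force: 62.2
```

>>> {"method": "drive_tool", "body": {
  "rows": [
    [[0, 0, 0], [0, 0, 0], 0.55],
    [[0, 0, 0], [0, 0, 0], 0.55],
    [[0, 0, 0], [0, 0, 0], 0.55]
  ]
}}

```text
clock: 14.9
tcp_pos: [478.5, -199.8, 11.8]
orientation: [0.001, 0.016, 1.0, -0.0]
contact_force: [-2.7, 2.2, 10.7]
gripper_width: 60.4
grasp_force: 62.2
```

Run:
```python
from h import *
o=manip.get_obs();print(o['tcp_pos'],o['gripper_width'],o['grasp_force'],o['contact_force'],o['wrist_torque'],o['orientation'])
```

```text
[ 478.53386994 -199.81658533   11.7560546 ] 60.43885130284962 62.16469243168831 [-2.69991782  2.21008503 10.74861754] [ 0.47084457  0.44438739 -0.02398675] [ 1.28221855e-03  1.57400005e-02  9.99875291e-01 -1.06671133e-04]
```

>>> {"method": "drive_tool", "body": {
  "rows": [
    [[0, 0, 0], [0, 0, -0.005], 0.55],
    [[0, 0, 0], [0, 0, -0.015], 0.55],
    [[0, 0, 0], [0, 0, -0.025], 0.55],
    [[0, 0, 0], [0, 0, -0.03], 0.55],
    [[0, 0, 0], [0, 0, -0.03], 0.55],
    [[0, 0, 0], [0, 0, -0.025], 0.55],
    [[0, 0, 0], [0, 0, -0.01], 0.55],
    [[0, 0, 0], [0, 0, 0], 0.55],
    [[0, 0, 0], [0, 0, 0], 0.55]
  ]
}}

```text
clock: 15.65
tcp_pos: [477.1, -200.9, 149.6]
orientation: [-0.0, 0.016, 1.0, -0.0]
contact_force: [-0.6, 0.5, -2.0]
gripper_width: 60.2
grasp_force: 65.4
```

```bash
cat >> h.py <<'E'
def dots(c,u,v,r=22,th=45):
    P=np.array(c['pixels']).astype(int)
    R=np.clip(P[...,0]-P[...,1]-th,0,None);k=np.zeros_like(R);k[v-r:v+r,u-r:u+r]=1;R=R*k*(P[...,0]>90)
    nn,lab,st,ce=cv2.connectedComponentsWithStats((R>0).astype(np.uint8));return [(ce[i].round(1).tolist(),int(st[i,4])) for i in range(1,nn) if st[i,4]>2]
E
python3 - <<'E'
from h import *
o=manip.get_obs();T=o['tcp_pos'];q=o['orientation'];print(T,q,o['gripper_width'],o['contact_force'])
b=cap('side');zt=T[2]-11.8+20+1
u,v=w2px(b,[[T[0],T[1],zt]])[0].astype(int)
d=dots(b,u,v,26);print(u,v,d)
w=px2w(b,[x[0] for x in d],zt);print(w.round(1), np.degrees(np.arctan2(*(w-T)[:,[1,0]].T)).round(1),np.linalg.norm((w-T)[:,:2],axis=1).round(1))
E
```

```text
[ 477.05549117 -200.92320418  149.63280705] [-1.24650106e-04  1.63065073e-02  9.99866948e-01 -4.10363995e-04] 60.17315591760121 [-0.63912776  0.47516074 -2.04810724]
406 181 [([425.0, 181.5], 4), ([425.2, 189.5], 4), ([428.5, 191.5], 4), ([423.1, 194.2], 10), ([429.2, 197.6], 5)]
[[ 444.6 -220.3  158.8]
 [ 431.1 -188.1  158.8]
 [ 422.4 -183.6  158.8]
 [ 427.3 -167.7  158.8]
 [ 411.9 -161.1  158.8]] [-149.2  164.3  162.5  146.3  148.6] [37.7 47.7 57.4 59.8 76.3]
```

>>> {"method": "drive_tool", "body": {
  "rows": [
    [[0, 0, 0], [-0.003, 0.015, 0], 0.55],
    [[0, 0, 0], [-0.006, 0.03, 0], 0.55],
    [[0, 0, 0], [-0.007, 0.036, 0], 0.55],
    [[0, 0, 0], [-0.007, 0.036, 0], 0.55],
    [[0, 0, 0], [-0.007, 0.036, 0], 0.55],
    [[0, 0, 0], [-0.007, 0.036, 0], 0.55],
    [[0, 0, 0], [-0.005, 0.028, 0], 0.55],
    [[0, 0, 0], [-0.002, 0.012, 0], 0.55],
    [[0, 0, 6.6], [0, 0.004, 0], 0.55],
    [[0, 0, 0], [0, 0, 0], 0.55]
  ]
}}

```text
clock: 16.53
tcp_pos: [528.0, 32.6, 148.4]
orientation: [-0.001, 0.073, 0.997, -0.0]
contact_force: [0.2, 0.5, -2.1]
gripper_width: 60.1
grasp_force: 65.5
```

>>> {"method": "drive_tool", "body": {
  "rows": [
    [[0, 0, 0], [0, 0, 0.01], 0.55],
    [[0, 0, 0], [0, 0, 0.01], 0.55],
    [[0, 0, 0], [0, 0, 0], 0.55],
    [[0, 0, 0], [0, 0, 0], 0.55]
  ]
}}

```text
clock: 16.87
tcp_pos: [527.9, 29.9, 128.5]
orientation: [-0.001, 0.074, 0.997, -0.0]
contact_force: [-0.7, 1.3, -1.9]
gripper_width: 60.4
grasp_force: 65.4
```

Run:
```python
from h import *
o=manip.get_obs();T=o['tcp_pos'];q=o['orientation'];print(T,q,'xaz',np.degrees(2*np.arctan2(q[2],q[1])),o['gripper_width'],o['contact_force'],o['wrist_torque'],o['joints'].round(2))
b=cap('side');ims=np.mean([b['pixels']]+[cap('side')['pixels'] for _ in range(3)],0).astype(np.uint8)
zt=T[2]-11.8+20+1
u,v=w2px(b,[[T[0],T[1],zt]])[0].astype(int);print(u,v)
im=ims[v-35:v+55,u-50:u+50,::-1];im=cv2.resize(im,None,fx=6.5,fy=6.5,interpolation=cv2.INTER_CUBIC)
def draw(x,y,z,r,col,off=0):
    th=np.linspace(0,6.283,60)
    p=w2px(b,np.c_[x+r*np.cos(th),y+r*np.sin(th),z+0*th]);cv2.polylines(im,[((p-[u-50,v-35]+.5)*6.5).astype(np.int32)],True,col,1)
draw(T[0]+1.3,T[1]-1.2,zt,31,(0,255,0))
for k in (-8.3,111.7,231.7): draw(T[0]+1.3+24*np.cos(np.radians(k)),T[1]-1.2+24*np.sin(np.radians(k)),zt,2,(255,0,0))
cv2.imwrite('pics/h7.png',im)
```

```text
[527.89164559  29.85606883 128.47261313] [-1.44528066e-03  7.36201827e-02  9.97285220e-01 -4.13100075e-04] xaz 171.55609963379197 60.38224992476747 [-0.73549872  1.29086384 -1.91530977] [ 0.04160761 -0.0093903  -0.01854054] [ 0.37  0.72 -0.75  1.94  0.71  0.76  0.63]
327 235
```

View pics/h7.png

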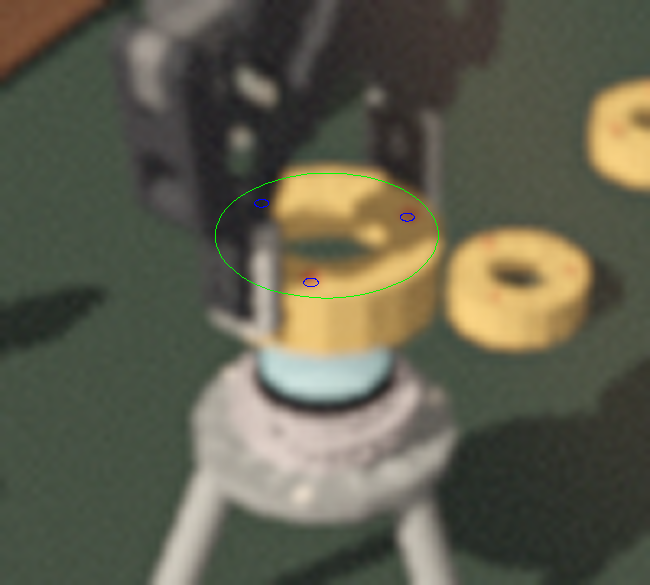

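The side crop shows the ring level above the lens, its near red dot at (310,275) close to the predicted entry angle, and the lens seated flat with an even dark rim. I correct by about 0.8 mm and lower.

>>> {"method": "drive_tool", "body": {
  "rows": [
    [[0, 0, 0], [-0.0006, 0.0006, 0.01], 0.55],
    [[0, 0, 0], [0, 0, 0.008], 0.55],
    [[0, 0, 0], [0, 0, 0.006], 0.55],
    [[0, 0, 0], [0, 0, 0.002], 0.55],
    [[0, 0, 0], [0, 0, 0.001], 0.55],
    [[0, 0, 0], [0, 0, 0], 0.55]
  ]
}}

```text
clock: 17.57
tcp_pos: [529.4, 31.8, 102.6]
orientation: [-0.0, 0.073, 0.997, 0.0]
contact_force: [0.8, 0.6, -1.2]
gripper_width: 60.0
grasp_force: 65.4
```

>>> {"method": "drive_tool", "body": {
  "rows": [
    [[0, 0, 0], [0, 0, 0.001], 0.55],
    [[0, 0, 0], [0, 0, 0], 0.55]
  ]
}}

```text
clock: 17.73
tcp_pos: [529.7, 31.7, 102.0]
orientation: [0.0, 0.073, 0.997, 0.0]
contact_force: [0.1, 0.1, -2.5]
gripper_width: 60.1
grasp_force: 65.4
```

>>> {"method": "drive_tool", "body": {
  "rows": [
    [[0, 0, 0], [0, 0, 0.001], 0.55],
    [[0, 0, 0], [0, 0, 0], 0.55]
  ]
}}

```text
clock: 17.9
tcp_pos: [529.7, 31.6, 101.0]
orientation: [0.0, 0.073, 0.997, -0.0]
contact_force: [0.3, -0.1, -1.2]
gripper_width: 60.0
grasp_force: 65.5
```

Run:
```python
from h import *
o=manip.get_obs();print(o['tcp_pos'],o['contact_force'],o['wrist_torque'],o['orientation'])
```

```text
[529.66809061  31.6123737  100.9533922 ] [ 0.32363086 -0.1083978  -1.16577643] [-0.00968457  0.08218298 -0.00567622] [ 1.17116994e-04  7.34711999e-02  9.97297332e-01 -2.10849447e-05]
```

>>> {"method": "drive_tool", "body": {
  "rows": [
    [[0, 0, 0], [0.0004, -0.0012, 0], 0.55],
    [[0, 0, 0], [0, 0, 0.001], 0.55],
    [[0, 0, 0], [0, 0, 0], 0.55]
  ]
}}

```text
clock: 18.15
tcp_pos: [529.0, 30.3, 99.8]
orientation: [-0.0, 0.074, 0.997, -0.0]
contact_force: [-0.8, -0.9, -1.9]
gripper_width: 60.2
grasp_force: 65.5
```

>>> {"method": "drive_tool", "body": {
  "rows": [
    [[0, 0, 0], [0, 0, 0.001], 0.55],
    [[0, 0, 0], [0, 0, 0], 0.55]
  ]
}}

```text
clock: 18.32
tcp_pos: [529.0, 30.5, 98.8]
orientation: [-0.0, 0.073, 0.997, 0.0]
contact_force: [1.0, -0.6, -1.6]
gripper_width: 60.2
grasp_force: 65.5
```

>>> {"method": "drive_tool", "body": {
  "rows": [
    [[0, 0, 0], [0, 0, 0.001], 0.55],
    [[0, 0, 0], [0, 0, 0], 0.55]
  ]
}}

```text
clock: 18.48
tcp_pos: [529.1, 30.6, 97.8]
orientation: [0.0, 0.073, 0.997, 0.0]
contact_force: [-0.7, -0.8, -1.3]
gripper_width: 60.2
grasp_force: 65.5
```

Run:
```python
from h import *
o=manip.get_obs();print(o['tcp_pos'],o['contact_force'],o['wrist_torque'],o['orientation'])
```

```text
[529.06652378  30.61219683  97.78777182] [-0.70142067 -0.79167546 -1.30405067] [ 0.04770901 -0.09006182  0.01433572] [2.23950305e-05 7.34218335e-02 9.97300969e-01 1.02794259e-04]
```

Already 2 mm below the rim without contact, so I keep going.

>>> {"method": "drive_tool", "body": {
  "rows": [
    [[0, 0, 0], [0, 0, 0.001], 0.55],
    [[0, 0, 0], [0, 0, 0.001], 0.55],
    [[0, 0, 0], [0, 0, 0], 0.55]
  ]
}}

```text
clock: 18.73
tcp_pos: [529.1, 30.7, 95.7]
orientation: [0.0, 0.073, 0.997, 0.0]
contact_force: [0.4, 0.5, -2.6]
gripper_width: 60.2
grasp_force: 65.5
```

>>> {"method": "drive_tool", "body": {
  "rows": [
    [[0, 0, 0], [0, 0, 0.001], 0.55],
    [[0, 0, 0], [0, 0, 0], 0.55]
  ]
}}

```text
clock: 18.9
tcp_pos: [529.1, 30.7, 94.8]
orientation: [0.0, 0.073, 0.997, 0.0]
contact_force: [0.3, 1.5, -2.3]
gripper_width: 60.0
grasp_force: 65.5
```

>>> {"method": "drive_tool", "body": {
  "rows": [
    [[0, 0, 0], [0, 0, 0.001], 0.55],
    [[0, 0, 0], [0, 0, 0], 0.55]
  ]
}}

```text
clock: 19.07
tcp_pos: [529.1, 30.6, 93.8]
orientation: [0.0, 0.073, 0.997, 0.0]
contact_force: [1.4, 0.1, -1.5]
gripper_width: 59.8
grasp_force: 65.5
```

Run:
```python
from h import *
o=manip.get_obs();print(o['tcp_pos'],o['contact_force'],o['wrist_torque'],o['orientation'])
```

```text
[529.12695766  30.62904271  93.82934137] [ 1.42121809  0.05355434 -1.47532982] [ 0.18873727 -0.11260911 -0.01337125] [9.60424303e-05 7.34178485e-02 9.97301257e-01 1.17340043e-04]
```

>>> {"method": "drive_tool", "body": {
  "rows": [
    [[0, 0, 0], [0, 0, 0.0007], 0.55],
    [[0, 0, 0], [0, 0, 0], 0.55]
  ]
}}

```text
clock: 19.23
tcp_pos: [529.2, 30.6, 93.3]
orientation: [0.0, 0.073, 0.997, 0.0]
contact_force: [-0.7, 0.9, -1.5]
gripper_width: 60.2
grasp_force: 65.5
```

>>> {"method": "drive_tool", "body": {
  "rows": [
    [[0, 0, 0], [0, 0, 0.0007], 0.55],
    [[0, 0, 0], [0, 0, 0], 0.55]
  ]
}}

```text
clock: 19.4
tcp_pos: [529.2, 30.6, 93.1]
orientation: [0.0, 0.073, 0.997, -0.0]
contact_force: [-1.8, 0.9, 3.8]
gripper_width: 60.0
grasp_force: 66.2
```

Run:
```python
from h import *
o=manip.get_obs();print(o['tcp_pos'],o['contact_force'],o['wrist_torque'],o['orientation'])
```

```text
[529.18826081  30.64655263  93.13724108] [-1.77015743  0.86928801  3.81537125] [0.12825417 0.27281055 0.06419997] [ 3.28543840e-04  7.34097702e-02  9.97301800e-01 -1.32819094e-04]
```

Landed at −6.5 mm, as expected. Now I turn clockwise, following the pitch.

>>> {"method": "drive_tool", "body": {
  "rows": [
    [[0, 0, 6], [0, 0, 0.0002], 0.55],
    [[0, 0, 6], [0, 0, 0.0003], 0.55],
    [[0, 0, 6], [0, 0, 0.0003], 0.55],
    [[0, 0, 6], [0, 0, 0.0003], 0.55]
  ]
}}

```text
clock: 19.73
tcp_pos: [529.4, 30.5, 92.0]
orientation: [0.001, 0.282, 0.96, 0.0]
contact_force: [0.3, 0.0, 2.8]
gripper_width: 60.1
grasp_force: 65.9
```

```bash
cat > s.py <<'E'
from h import *
o=manip.get_obs();q=o['orientation'];print(o['clock'],o['tcp_pos'].round(2),o['contact_force'].round(1),o['wrist_torque'].round(3),'xaz',np.degrees(2*np.arctan2(q[2],q[1])).round(2),q.round(4),'q7',o['joints'][6].round(2),o['gripper_width'].round(1))
E
python3 s.py
```

```text
Traceback (most recent call last):
  File "s.py", line 2, in <module>
    o=manip.get_obs();q=o['orientation'];print(o['clock'],o['tcp_pos'].round(2),o['contact_force'].round(1),o['wrist_torque'].round(3),'xaz',np.degrees(2*np.arctan2(q[2],q[1])).round(2),q.round(4),'q7',o['joints'][6].round(2),o['gripper_width'].round(1))
                                                                                                                                                                                                                                  ^^^^^^^^^^^^^^^^^^^^^^^^
AttributeError: 'float' object has no attribute 'round'
```

>>> {"method": "drive_tool", "body": {
  "rows": [
    [[0, 0, 6], [0, 0, 0.0003], 0.55],
    [[0, 0, 6], [0, 0, 0.0003], 0.55]
  ]
}}

```text
clock: 19.9
tcp_pos: [529.6, 30.0, 91.4]
orientation: [0.001, 0.38, 0.925, -0.0]
contact_force: [0.6, -1.0, 2.8]
gripper_width: 60.1
grasp_force: 65.9
```

```bash
python3 s.py
```

```text
Traceback (most recent call last):
  File "s.py", line 2, in <module>
    o=manip.get_obs();q=o['orientation'];print(o['clock'],o['tcp_pos'].round(2),o['contact_force'].round(1),o['wrist_torque'].round(3),'xaz',np.degrees(2*np.arctan2(q[2],q[1])).round(2),q.round(4),'q7',o['joints'][6].round(2),o['gripper_width'].round(1))
                                                                                                                                                                                                                                  ^^^^^^^^^^^^^^^^^^^^^^^^
AttributeError: 'float' object has no attribute 'round'
```

```bash
sed -i "s/,o\['gripper_width'\].round(1)//" s.py; python3 s.py
```

```text
19.9 [529.65  30.    91.37] [ 0.6 -1.   2.8] [-0.302 -0.065  0.056] xaz 135.28 [ 8.000e-04  3.804e-01  9.248e-01 -2.000e-04] q7 0.08
```

>>> {"method": "drive_tool", "body": {
  "rows": [
    [[0, 0, 6], [0, 0, 0.0003], 0.55]
  ]
}}

```text
clock: 19.98
tcp_pos: [529.6, 29.8, 91.1]
orientation: [0.001, 0.428, 0.904, -0.0]
contact_force: [-0.3, -1.9, 2.3]
gripper_width: 60.1
grasp_force: 66.0
```

```bash
python3 s.py
```

```text
19.9833 [529.56  29.84  91.06] [-0.3 -1.9  2.3] [-0.261  0.039  0.073] xaz 129.27 [ 8.000e-04  4.283e-01  9.036e-01 -3.000e-04] q7 -0.0
```

>>> {"method": "drive_tool", "body": {
  "rows": [
    [[0, 0, 6], [0, 0, 0.0003], 0.55]
  ]
}}

```text
clock: 20.07
tcp_pos: [529.5, 29.8, 90.8]
orientation: [0.001, 0.475, 0.88, -0.0]
contact_force: [-0.3, -1.4, 3.3]
gripper_width: 60.3
grasp_force: 66.0
```

```bash
python3 s.py
```

```text
20.0667 [529.49  29.81  90.76] [-0.3 -1.4  3.3] [-0.275  0.071  0.083] xaz 123.27 [ 7.000e-04  4.751e-01  8.799e-01 -3.000e-04] q7 -0.08
```

>>> {"method": "drive_tool", "body": {
  "rows": [
    [[0, 0, 6], [0, 0, 0.0003], 0.55]
  ]
}}

```text
clock: 20.15
tcp_pos: [529.4, 29.7, 90.4]
orientation: [0.001, 0.52, 0.854, -0.0]
contact_force: [0.1, -1.6, 3.4]
gripper_width: 60.1
grasp_force: 66.0
```

```bash
python3 s.py
```

```text
20.15 [529.38  29.75  90.44] [ 0.1 -1.6  3.4] [-0.29   0.185  0.14 ] xaz 117.27 [ 7.000e-04  5.205e-01  8.539e-01 -4.000e-04] q7 -0.16
```

>>> {"method": "drive_tool", "body": {
  "rows": [
    [[0, 0, 6], [0, 0, 0.0003], 0.55]
  ]
}}

```text
clock: 20.23
tcp_pos: [529.3, 29.7, 90.2]
orientation: [0.001, 0.564, 0.825, -0.0]
contact_force: [-1.4, -0.8, 3.8]
gripper_width: 59.9
grasp_force: 66.0
```

```bash
python3 s.py
```

```text
20.2333 [529.28  29.7   90.16] [-1.4 -0.8  3.8] [-0.317  0.18   0.063] xaz 111.27 [ 6.000e-04  5.644e-01  8.255e-01 -4.000e-04] q7 -0.23
```

>>> {"method": "drive_tool", "body": {
  "rows": [
    [[0, 0, 6], [0, 0, 0.0003], 0.55]
  ]
}}

```text
clock: 20.32
tcp_pos: [529.1, 29.6, 89.8]
orientation: [0.001, 0.607, 0.795, -0.001]
contact_force: [-1.9, -1.7, 5.3]
gripper_width: 59.8
grasp_force: 66.1
```

```bash
python3 s.py
```

```text
20.3167 [529.06  29.57  89.83] [-1.9 -1.7  5.3] [-0.345  0.346  0.05 ] xaz 105.27 [ 5.000e-04  6.069e-01  7.948e-01 -6.000e-04] q7 -0.31
```

>>> {"method": "drive_tool", "body": {
  "rows": [
    [[0, 0, 6], [0, 0, 0.0003], 0.55]
  ]
}}

```text
clock: 20.4
tcp_pos: [528.8, 29.6, 89.5]
orientation: [0.0, 0.648, 0.762, -0.001]
contact_force: [-1.6, -1.2, 5.3]
gripper_width: 59.9
grasp_force: 66.2
```

```bash
python3 s.py
```

```text
20.4 [528.84  29.6   89.54] [-1.6 -1.2  5.3] [-0.217  0.358  0.092] xaz 99.27 [ 4.000e-04  6.476e-01  7.620e-01 -7.000e-04] q7 -0.38
```

>>> {"method": "drive_tool", "body": {
  "rows": [
    [[0, 0, 6], [0, 0, 0.0003], 0.55]
  ]
}}

```text
clock: 20.48
tcp_pos: [529.0, 29.9, 89.4]
orientation: [0.0, 0.687, 0.727, -0.0]
contact_force: [-1.9, -0.0, 8.0]
gripper_width: 59.9
grasp_force: 66.4
```

```bash
python3 s.py
```

```text
20.4833 [528.99  29.89  89.38] [-1.9 -0.   8. ] [-0.184  0.365  0.092] xaz 93.28 [ 5.000e-04  6.866e-01  7.271e-01 -4.000e-04] q7 -0.46
```

>>> {"method": "drive_tool", "body": {
  "rows": [
    [[0, 0, 6], [0, 0, 0.0003], 0.55]
  ]
}}

```text
clock: 20.57
tcp_pos: [528.9, 30.0, 89.3]
orientation: [0.0, 0.724, 0.69, -0.0]
contact_force: [-2.5, -1.2, 10.7]
gripper_width: 60.4
grasp_force: 66.7
```

```bash
python3 s.py
```

```text
20.5667 [528.89  30.01  89.27] [-2.5 -1.2 10.7] [-0.136  0.632  0.228] xaz 87.3 [ 4.000e-04  7.236e-01  6.902e-01 -4.000e-04] q7 -0.53
```

>>> {"method": "drive_tool", "body": {
  "rows": [
    [[0, 0, 6], [0, 0, -0.0005], 0.55]
  ]
}}

```text
clock: 20.65
tcp_pos: [528.8, 30.2, 89.6]
orientation: [0.0, 0.759, 0.651, -0.0]
contact_force: [-0.0, 0.2, 0.5]
gripper_width: 60.4
grasp_force: 65.7
```

```bash
python3 s.py
```

```text
20.65 [528.75  30.25  89.56] [-0.   0.2  0.5] [0.074 0.197 0.   ] xaz 81.3 [ 2.000e-04  7.587e-01  6.514e-01 -3.000e-04] q7 -0.6
```

>>> {"method": "drive_tool", "body": {
  "rows": [
    [[0, 0, 6], [0, 0, -0.0002], 0.55]
  ]
}}

```text
clock: 20.73
tcp_pos: [528.5, 30.2, 89.4]
orientation: [0.0, 0.792, 0.611, -0.0]
contact_force: [-1.8, -0.8, -0.3]
gripper_width: 60.0
grasp_force: 65.6
```

```bash
python3 s.py
```

```text
20.7333 [528.55  30.23  89.45] [-1.8 -0.8 -0.3] [-0.175  0.269  0.213] xaz 75.31 [ 1.000e-04  7.917e-01  6.109e-01 -5.000e-04] q7 -0.67
```

>>> {"method": "drive_tool", "body": {
  "rows": [
    [[0, 0, 4], [0, 0, 0], 0.55]
  ]
}}

```text
clock: 20.82
tcp_pos: [528.4, 30.1, 89.3]
orientation: [0.0, 0.812, 0.583, -0.001]
contact_force: [-1.3, -0.7, 0.8]
gripper_width: 60.3
grasp_force: 65.7
```

```bash
python3 s.py
```

```text
20.8167 [528.36  30.13  89.33] [-1.3 -0.7  0.8] [-0.183  0.229  0.39 ] xaz 71.36 [ 1.000e-04  8.123e-01  5.833e-01 -8.000e-04] q7 -0.72
```

Torque has climbed to 0.39 N·m with almost no axial load, so the ring is snug. Now I let go and retreat.

>>> {"method": "drive_tool", "body": {
  "rows": [
    [[0, 0, 0], [0, 0, 0], 0.7],
    [[0, 0, 0], [0, 0, 0], 0.85],
    [[0, 0, 0], [0, 0, 0], 1],
    [[0, 0, 0], [0, 0, 0], 1],
    [[0, 0, 0], [0, 0, -0.005], 1],
    [[0, 0, 0], [0, 0, -0.02], 1],
    [[0, 0, 0], [0, 0, -0.03], 1],
    [[0, 0, 0], [0, 0, -0.03], 1],
    [[0, 0, 0], [0, 0, -0.03], 1],
    [[0, 0, 0], [0, 0, -0.02], 1]
  ]
}}

```text
clock: 21.65
tcp_pos: [530.0, 30.8, 227.3]
orientation: [0.001, 0.811, 0.585, 0.002]
contact_force: [0.5, -0.0, -0.4]
gripper_width: 85.2
grasp_force: 0.0
```

>>> {"method": "drive_tool", "body": {
  "rows": [
    [[0, 0, 0], [-0.03, 0, 0], 1],
    [[0, 0, 0], [-0.04, 0, 0], 1],
    [[0, 0, 0], [-0.04, 0, 0], 1],
    [[0, 0, 0], [-0.04, 0, 0], 1],
    [[0, 0, 0], [-0.03, 0, 0], 1],
    [[0, 0, 0], [0, 0, 0], 1],
    [[0, 0, 0], [0, 0, 0], 1]
  ]
}}

```text
clock: 22.23
tcp_pos: [471.5, -142.4, 224.5]
orientation: [0.0, 0.812, 0.583, -0.0]
contact_force: [0.6, 0.7, 0.8]
gripper_width: 85.4
grasp_force: 0.0
```

```bash
python3 s.py
python3 - <<'E'
from h import *
for n in('top','side'):
    c=cap(n);z=98
    u,v=w2px(c,[[528.5,30.4,z]])[0].astype(int)
    d=dots(c,u,v,22,50);w=px2w(c,[x[0] for x in d],z);print(n,[x[1] for x in d],w.round(1).tolist(),w.mean(0).round(1),np.degrees(np.arctan2(*(w-w.mean(0))[:,[1,0]].T)).round(1))
    hsv=cv2.cvtColor(np.array(c['pixels']),cv2.COLOR_RGB2HSV);m=((hsv[...,0]>15)&(hsv[...,0]<35)&(hsv[...,1]>80)&(hsv[...,2]>90))[v-25:v+25,u-25:u+25];y,x=np.nonzero(m);print('brass bbox',x.min()-25,x.max()-25,y.min()-25,y.max()-25,len(x))
E
```

```text
22.2333 [ 471.46 -142.39  224.46] [0.6 0.7 0.8] [ 0.021 -0.002 -0.04 ] xaz 71.32 [ 3.000e-04  8.125e-01  5.830e-01 -1.000e-04] q7 -0.29
top [8, 8, 7] [[552.5, 36.7, 98.0], [520.6, 9.7, 98.0], [513.2, 51.0, 98.0]] [528.8  32.5  98. ] [  10.1 -109.6  130.1]
brass bbox -18 16 -16 18 691
side [8, 8, 6] [[522.9, 5.9, 98.0], [554.7, 33.0, 98.0], [515.5, 46.7, 98.0]] [531.   28.5  98. ] [-109.8   10.6  130.5]
brass bbox -17 24 -17 19 833
```

```bash
python3 -c "
from station import order
print(order.finish_job())"
```

```text
the job is handed in; nothing more can be done
None
```

The lens is in the cell under the brass ring, screwed about 100° clockwise to 0.39 N·m (snug); the gripper is clear and the job was handed in at about 22 s, but the lens may have been released up to about 2 mm above its seat, because the ring bit lower than the lens contact height implied.

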